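Show the renter the chrome camera and the blue filter

ROBOT

A 7-joint arm with a two-finger parallel gripper is mounted at the origin on the work surface. World frame = base frame: x ahead of the robot, y to its left, z up, the work surface at z = 0. Lengths are in m, angles in rad, forces in N, time in s.
With the tool pointing down it reaches from about 0.35 to 0.775 m from the base axis. Payload 3.1 kg.
Tool frame: the origin (TCP) lies on the centre line of the jaws, within the pads' length; the fingertips stand 19 mm ahead of it and the grasp point (between the pads) is the TCP; x points along the fingers, y is the direction in which the jaws open and shut, and the axes are right-handed (so a half turn about x gives the same grasp; the last joint's range is limited). The gripper opens to 85 mm and grips with 20 to 120 N. Pads are 22 mm wide; open, the fingers measure 114 mm over their backs; the gripper's body (76 mm by 85 mm) begins 54 mm behind the grasp point. The pads swing forward as they close: fully open they stand 13 mm farther back than shut.
Start: joints at [-1.317, 0.311, 0.014, 1.512, -0.004, 1.319, -0.027], TCP at [0.16, 0.526, 0.25] pointing down, gripper open.
Joint ranges: [-2.7, 2.7], [-0.3, 1.91], [-1.27, 1.3], [0.12, 2.57], [-1.44, 4.58], [0.2, 2.03], [-3.05, 3.05]. Speed limits (rad/s): [2.79, 2.79, 3.14, 3.14, 3.14, 3.14, 3.14].

INTERFACE

Orientations are given as [roll, pitch, yaw] about the fixed x, y, z axes, in that order (R = Rz(yaw) Ry(pitch) Rx(roll)).
In Python, from workcell import move_pose, movel, movej, move_gripper, pause, ik, state, snapshot, Unreachable, hand_in gives the robot as it stands. Calls block until the motion is done:
- move_pose(position, orientation): joint-space move of the TCP to a pose.
- movel(position, orientation=None, feed=0.15, contact_N=None): straight line of the TCP; orientation=None keeps the orientation; feed is the mean speed in m/s. With contact_N (N) it stops when the force on the tool has changed by that much, and returns True; else False.
- movej(angles): joint-space move.
- move_gripper(opening, force=None): opening from 0.0 (shut) to 1.0 (fully open); force is the grip in N (None keeps the last); returns when the fingers have stopped.
- pause(seconds).
- ik(position, orientation): joint angles nearest the present ones, or None.
- state(): the state.
- snapshot(name): name is "scene" or "top"; returns a dict with "img" (384x512x3 uint8, red, green, blue), "range_z" (384x512 float32, m along the optical axis (not along the pixel's ray), 0 where there is no reading), "fov_y" (degrees; the focal length in pixels is half the picture's height over the tangent of half this angle, whatever the lens; pixels are square), "cx", "cy" (the principal point, pixels), "R" (3x3) and "t" (3): a world point X has camera coordinates R X + t. Camera axes: x right, y down, z forward; pixel columns grow to the right and rows downward; lengths in m; the calibration is good to about 2 mm. A picture is of the moment at which its call begins.
A pose or a line that the arm cannot do raises Unreachable and nothing moves.
- hand_in(): hands the job in, once; it reports no verdict.
The state is a dict: "time_s": time; "qpos": joint angles; "qd": joint speeds; "effort": joint torques, N m; "position": TCP position; "tcp_rot": TCP orientation; "contact_force": force on the tool from outside, world axes, zero at the start; "wrist_torque": the same for the moment, N m; "width": opening from 0.0 (shut) to 1.0 (fully open).
Only numpy, scipy, OpenCV 4.12 (cv2) and the standard library are available. Lean on these libraries where they do the work, as an engineer would, in place of code of your own. Each camera call takes 0.05 s, during which the arm holds its last target.

TASK

A renter has booked the chrome half-frame camera and the blue filter: gently push the display case's sliding glass door aside by its finger cup until no part of the chrome camera lies under it. Then show the renter the two items: first point at the middle of the chrome camera with the fingertips a couple of centimetres above its top and dwell there for two seconds without touching it, then point in the same way, for two seconds, at the middle of the blue filter on the counter. Leave the door open, pick nothing up, and leave everything else where it lies.

Things in the scene. Friction and masses are not known exactly. Their poses are not given: they have to be found in the camera images.
- case: low display case fixed to the counter, 170 mm deep (x), 394 mm long (y), glass and cherry walls up to 95 mm high. Origin: centre of underside; z up; the door slides along its y. Two bays centred about 92 mm to +y and -y of the origin each hold one camera (which is where varies) on a floor 10 mm above the counter. The top is open where the door is not
- door: horizontal glass door in the top of the case, 156 mm (x) by 180 mm (y), 5 mm thick, thin metal frame; starts near the middle, over parts of both cameras. Origin: centre of its underside, 90 mm above the counter; axes as the case's. Slides only along the case's y, up to 94 mm either way from the middle of the case (stops there); needs about 2 N, stays where it is left
- cup (a point): centre of the square black finger cup on the middle of the door, on the glass that is its bottom (95 mm above the counter). Its four walls are 18 mm thick and rise 16 mm above the glass; outside 100 mm square, inside 64 mm square. Closed fingertips fit inside to push on a wall
- chrome_camera: chrome half-frame camera with a dark band round its middle, 110 mm wide (its y), body 34 mm deep (its x; lens reaching 36 mm to +x from the origin), 66 mm high over its dials. Loose. Origin: centre of the body's underside, z up; top 66 mm above. Must not be touched
- blue_filter: blue glass filter in a steel ring, lying flat on the counter in front of the case, 58 mm across, 8 mm high. Loose. Origin: centre of its underside. Must not be touched
- box_camera: black bakelite box camera in the other bay, 92 mm wide (y), 76 mm deep, 72 mm high; origin: centre of its underside
- extension_tube: silver macro extension tube standing on end, 62 mm across, 36 mm high; origin: centre of its underside
- angle_finder: black right-angle finder, upright tube 34 mm across with an eyepiece reaching 51 mm to its +x, 56 mm high; origin: centre of its foot
- film_can: black film can with grey lid, 33 mm across, 51 mm high; origin: centre of its underside
- light_meter: grey light meter lying flat, 70 x 52 mm, 25 mm high; origin: centre of its underside
- spare_lens: black and chrome spare lens standing on end, 62 mm across, 52 mm high; origin: centre of its underside

How it is judged:
By the outcome, as a careful person would: the job done as asked, in the order asked, and still so for the second after the job is handed in, with the robot touching nothing.
It also fails if it takes over 64 s, if anything falls off the work surface, if the arm or the gripper's body presses on something with over 40 N, if the wrist force passes 120 N, or if a joint passes its speed limit or range.

## Working session

There is one attempt and no reset: what is moved stays moved. The work goes in short steps, each a Python script; the robot and the scene stay as the last script left them, time stands still between calls to the robot, and variables do not carry over. Pictures are saved under pics/ and viewed, and the job is handed in when it is done.

```bash
mkdir -p pics; ls; python3 - <<'E'
from workcell import *
import cv2,numpy as np
for n in("scene","top"):
    s=snapshot(n); np.savez(f"pics/{n}0.npz",**s); cv2.imwrite(f"pics/{n}0.png",s["img"][...,::-1])
    print(n,s["fov_y"],s["cx"],s["cy"],-s["R"].T@s["t"],s["R"].round(3).tolist())
st=state();print(st["time_s"],st["position"],st["tcp_rot"],st["width"])
E
```

```text
pics
scene 48.29937284407599 262.32350981784555 194.1215032517092 [0.92723712 0.37781051 0.94868985] [[-0.644, 0.765, -0.012], [0.658, 0.547, -0.517], [-0.389, -0.341, -0.856]]
top 55.2593275019643 255.74178337613162 194.29296231068275 [0.30631907 0.02072232 1.1541118 ] [[-0.133, -0.991, -0.005], [-0.968, 0.131, -0.216], [0.214, -0.024, -0.976]]
0.1 [0.16012962 0.52553363 0.24932157] [-1.54294007  1.56866963 -1.83868843] 0.9989602333314493
```

View pics/scene0.png

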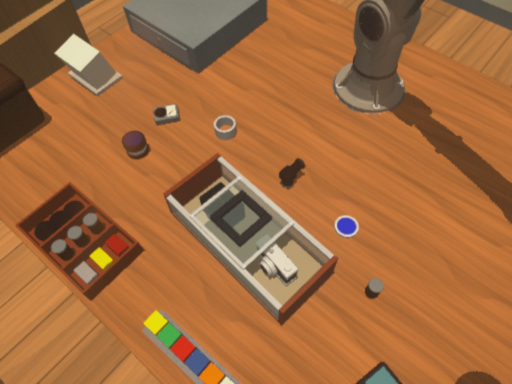

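View pics/top0.png

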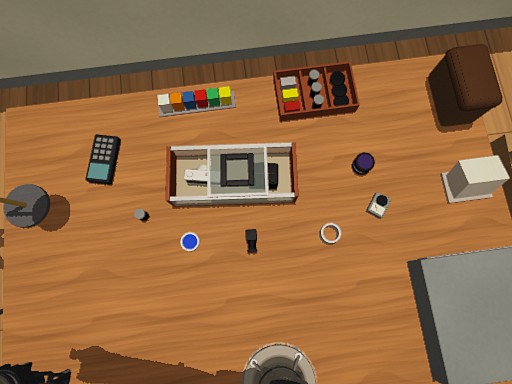

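```bash
cat > h.py <<'E'
import numpy as np,cv2
def K(s):
    f=s["img"].shape[0]/2/np.tan(np.radians(float(s["fov_y"])/2));return f
def plane(s,uv,z):
    uv=np.atleast_2d(uv).astype(float);f=K(s)
    d=np.c_[(uv[:,0]-s["cx"])/f,(uv[:,1]-s["cy"])/f,np.ones(len(uv))]@s["R"]
    c=-s["R"].T@s["t"];return c+d*((z-c[2])/d[:,2])[:,None]
def cloud(s):
    f=K(s);Z=s["range_z"];v,u=np.mgrid[:Z.shape[0],:Z.shape[1]]
    P=np.stack([(u-s["cx"])/f*Z,(v-s["cy"])/f*Z,Z],-1)
    P=(P-s["t"])@s["R"];P[Z<=0]=np.nan;return P
def proj(s,X):
    c=np.atleast_2d(X)@s["R"].T+s["t"];return c[:,:2]/c[:,2:]*K(s)+[s["cx"],s["cy"]]
E
python3 - <<'E'
from h import *
for n,(x0,x1,y0,y1) in dict(scene=(160,340,150,325),top=(155,310,130,260)).items():
    s=dict(np.load(f"pics/{n}0.npz"));im=s["img"][y0:y1,x0:x1,::-1]
    k=min(800/(x1-x0),600/(y1-y0));k=int(k)
    cv2.imwrite(f"pics/{n}0z.png",cv2.resize(im,None,fx=k,fy=k,interpolation=cv2.INTER_CUBIC));print(n,k)
    P=cloud(s)
    hsv=cv2.cvtColor(s["img"],cv2.COLOR_RGB2HSV)
    m=cv2.inRange(hsv,(110,150,100),(130,255,255))
    N,L,S,C=cv2.connectedComponentsWithStats(m)
    for i in range(1,N):
        if S[i,4]>40: print("blue",C[i],S[i],plane(s,C[i],.008), np.nanmedian(P[L==i],0))
    # cup: dark, z ~ .111
    V=s["img"].max(-1)
    q=(V<75)&(P[...,2]>.1)&(P[...,2]<.122)
    q[:y0]=0;q[y1:]=0;q[:,:x0]=0;q[:,x1:]=0
    X=P[q];print("cup top",q.sum(),X.mean(0),np.median(X,0),cv2.minAreaRect(X[:,:2].astype(np.float32)*1000))
    # white rims z~.095
    q=(P[...,2]>.085)&(P[...,2]<.105);q[:y0]=0;q[y1:]=0;q[:,:x0]=0;q[:,x1:]=0
    X=P[q];print("rim",q.sum(),np.nanmedian(X[:,2]),cv2.minAreaRect(X[:,:2].astype(np.float32)*1000))
E
```

```text
scene 3
blue [346.01463415 225.6097561 ] [338 219  17  15 205] [[0.43760304 0.21903667 0.008     ]] [0.43655201 0.2186224  0.0061541 ]
cup top 1114 [0.6239911  0.04468858 0.1096626 ] [0.62590654 0.04445533 0.10994964] ((621.7566528320312, 43.460052490234375), (100.77166748046875, 98.97544860839844), 84.38040924072266)
rim 6159 0.09401068640598666 ((621.9903564453125, 60.693878173828125), (394.98504638671875, 171.7451934814453), 84.26598358154297)
top 4
blue [189.4691358 241.0617284] [183 234  14  15 162] [[0.43756046 0.21692459 0.008     ]] [0.43766647 0.21718432 0.00647375]
cup top 631 [0.61724994 0.0402693  0.11083408] [0.61603389 0.03992981 0.11117143] ((618.8287963867188, 41.001773834228516), (98.34759521484375, 101.32829284667969), 83.53558349609375)
rim 3672 0.09487250641073455 ((621.2234497070312, 58.85932922363281), (394.54791259765625, 172.25697326660156), 84.19959259033203)
```

```bash
ls pics
```

```text
scene0.npz
scene0.png
scene0z.png
top0.npz
top0.png
top0z.png
```

View pics/scene0z.png

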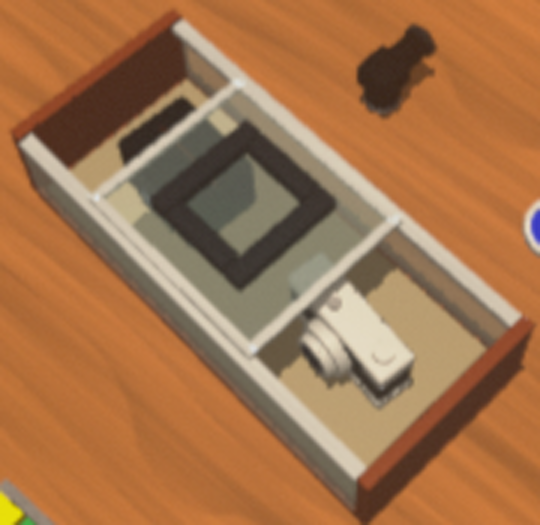

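View pics/top0z.png

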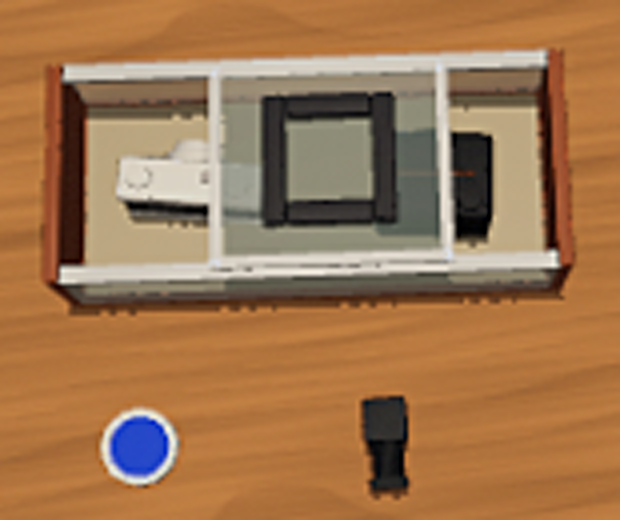

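```bash
python3 - <<'E'
from h import *
from workcell import ik,state
c=np.array([.6216,.0598]);a=np.radians(-5.78);ex=np.array([np.cos(a),np.sin(a)]);ey=np.array([-np.sin(a),np.cos(a)])
print("cup caseframe",[(np.array(p)-c)@np.c_[ex,ey] for p in((.62176,.04346),(.61883,.041))])
for n in("scene","top"):
    s=dict(np.load(f"pics/{n}0.npz"));P=cloud(s)
    q=(P[...,:2]-c)@np.c_[ex,ey]
    m=(abs(q[...,0])<.07)&(q[...,1]>.0)&(q[...,1]<.18)
    for lo,hi in((.02,.04),(.04,.06),(.06,.072),(.072,.08)):
        k=m&(P[...,2]>lo)&(P[...,2]<hi);Q=q[k];
        if len(Q)>5: print(n,lo,len(Q),Q.min(0).round(4),Q.max(0).round(4),Q.mean(0).round(4))
    # bright camera mask
    inn=np.float32(proj(s,[[*(c+ex*x+ey*y),.03] for x,y in((-.07,.0),(.07,.0),(.07,.18),(-.07,.18))]))
    np.save(f"pics/{n}q.npy",q)
    k=m&(P[...,2]>.055)&(P[...,2]<.082)
    vis=s["img"].copy();vis[k]=(255,0,0)
    x0,x1,y0,y1=dict(scene=(240,340,210,310),top=(160,240,140,210))[n]
    cv2.imwrite(f"pics/{n}m.png",np.hstack([cv2.resize(i[y0:y1,x0:x1,::-1],None,fx=400/(x1-x0),fy=400/(x1-x0),interpolation=cv2.INTER_CUBIC) for i in(vis,s["img"])]))
for y in(a,a+np.pi,a+np.pi/2,a-np.pi/2):
  for p in((.62,.042,.123),(.62,-.03,.123),(.62,.15,.118),(.4376,.218,.047)): 
    j=ik(p,[0,np.pi/2,y]);print(round(y,2),None if j is None else np.round(j,2))
E
```

```text
cup caseframe [array([ 0.00180477, -0.01624081]), array([-0.00086259, -0.01898338])]
scene 0.02 104 [-0.0119  0.0525] [0.0344 0.1485] [0.0156 0.1198]
scene 0.04 201 [-0.0105  0.0601] [0.0345 0.1484] [0.0216 0.1039]
scene 0.06 545 [-0.0225  0.0667] [0.0321 0.149 ] [0.0021 0.1062]
scene 0.072 89 [-0.0165  0.072 ] [0.019  0.1468] [-0.0004  0.1164]
top 0.02 32 [-0.0223  0.0815] [-0.0154  0.1443] [-0.0184  0.1126]
top 0.04 52 [-0.0218  0.0786] [0.0329 0.1434] [0.002  0.1033]
top 0.06 217 [-0.0227  0.0769] [0.0272 0.1458] [-0.0023  0.1073]
top 0.072 62 [-0.018   0.0759] [0.0127 0.1439] [-0.0019  0.1133]
-0.1 [-0.42  0.58  0.49  1.5  -0.29  1.14  1.6 ]
-0.1 [-0.39  0.61  0.63  1.5  -0.38  1.15  1.78]
-0.1 [-0.52  0.61  0.4   1.45 -0.25  1.14  1.39]
-0.1 [-0.72  0.42  0.28  1.94 -0.15  0.8   1.11]
3.04 [-0.56  0.64  0.74  1.5  -0.45  1.17 -1.42]
3.04 [-0.48  0.66  0.79  1.51 -0.49  1.19 -1.28]
3.04 [-0.69  0.66  0.68  1.45 -0.43  1.18 -1.62]
3.04 [-0.97  0.46  0.61  1.95 -0.35  0.84 -1.84]
1.47 [ 0.53  0.81 -1.08  1.45  0.72  1.31  2.44]
1.47 [ 0.65  0.8  -1.08  1.46  0.72  1.31  2.55]
1.47 [-0.32  0.58  0.09  1.44 -0.05  1.12  2.82]
1.47 [-0.51  0.41  0.01  1.93 -0.01  0.8   2.55]
-1.67 [-0.59  0.65  0.77  1.5  -0.47  1.18  0.17]
-1.67 [-0.49  0.66  0.81  1.51 -0.5   1.19  0.3 ]
-1.67 [-0.69  0.66  0.69  1.45 -0.44  1.18 -0.04]
-1.67 [-0.88  0.44  0.49  1.95 -0.28  0.82 -0.34]
```

View pics/scenem.png

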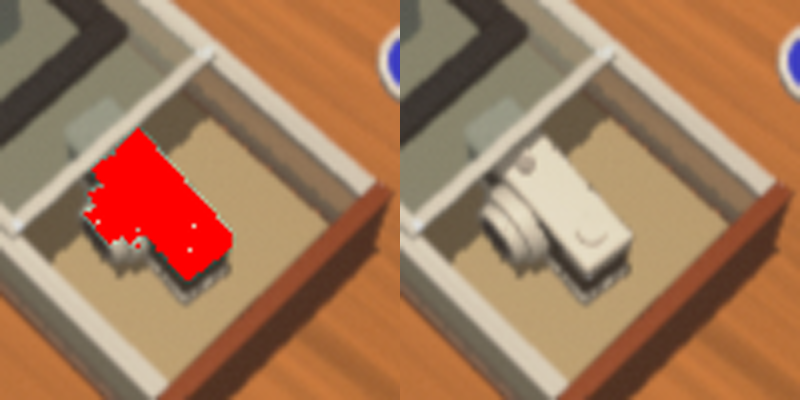

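View pics/topm.png

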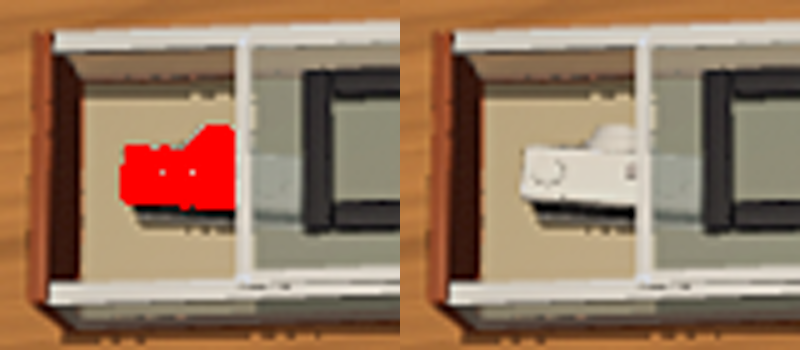

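```bash
cat >> h.py <<'E'
c0=np.array([.6216,.0598]);a0=np.radians(-5.78);ex=np.array([np.cos(a0),np.sin(a0)]);ey=np.array([-np.sin(a0),np.cos(a0)])
def W(x,y,z): return [*(c0+ex*x+ey*y),z]
def C(p): return (np.asarray(p)[:2]-c0)@np.c_[ex,ey]
O=[0,np.pi/2,a0-np.pi/2]
E
python3 - <<'E'
from workcell import *
from h import *
move_gripper(0.0)
move_pose(W(0.0005,-.0176,.20),O)
print(state()["time_s"],state()["position"],state()["contact_force"])
print(movel(W(0.0005,-.0176,.1205),O,feed=.08,contact_N=5))
st=state();print(st["time_s"],C(st["position"]),st["position"],st["contact_force"],st["width"])
s=snapshot("scene");cv2.imwrite("pics/in1.png",cv2.resize(s["img"][130:300,150:330,::-1],None,fx=3,fy=3))
E
```

```text
3.25 [0.62021783 0.04441716 0.19983966] [-0.23943349 -0.61927691 -0.36697469]
False
4.3917 [ 0.00106228 -0.01768133] [0.62087621 0.04210158 0.12119864] [-0.12450715 -0.40606629  0.79084804] -0.0009186779063835378
```

View pics/in1.png

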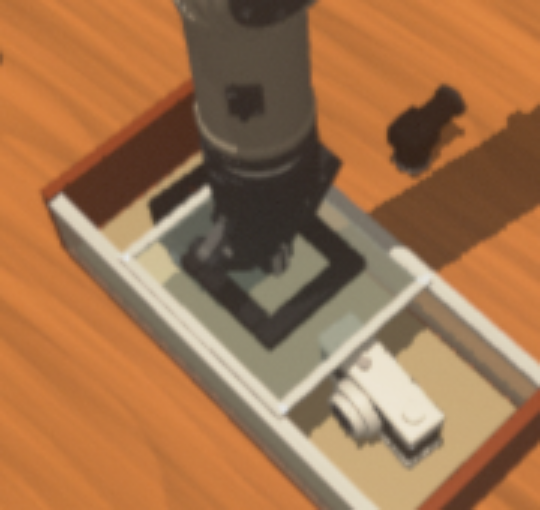

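The closed fingertips are in the cup, near zoomed pixel (275,262), and the door hasn't moved. Next I push toward -y.

```bash
python3 - <<'E'
from workcell import *
from h import *
def rep(t):
    st=state();print(t,st["time_s"],C(st["position"]).round(4),round(st["position"][2],4),st["contact_force"].round(2) if hasattr(st["contact_force"],"round") else st["contact_force"])
rep("start")
print(movel(W(.0005,-.050,.1205),O,feed=.03,contact_N=1.5));rep("touch")
y=C(state()["position"])[1]
print(movel(W(.0005,max(y,-.045)-.054,.1205),O,feed=.035,contact_N=12));rep("pushed")
s=snapshot("scene");P=cloud(s)
cv2.imwrite("pics/in2.png",cv2.resize(s["img"][130:300,150:330,::-1],None,fx=3,fy=3))
E
```

```text
start 4.4417 [ 0.0011 -0.0177] 0.1213 [ 0.44 -0.03  0.1 ]
True
touch 5.225 [ 0.0001 -0.0422] 0.12 [-1.01  0.01  0.57]
False
pushed 6.95 [ 0.0009 -0.0964] 0.1208 [-0.48  1.41 -0.39]
```

View pics/in2.png

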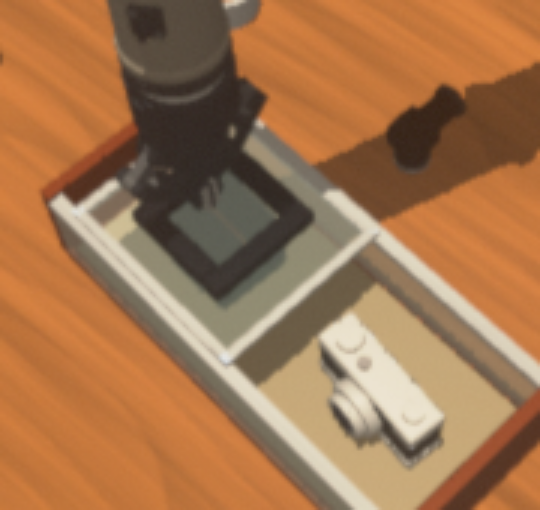

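The camera is now clear of the door frame (zoomed: camera end about (335,330), door edge from (228,355) to (375,238)). I'll back off the wall, lift and measure.

```bash
python3 - <<'E'
from workcell import *
from h import *
y=C(state()["position"])[1]
movel(W(.0005,y+.012,.1205),O,feed=.05)
movel(W(.0005,y+.012,.20),O,feed=.12)
move_pose(W(-.09,-.12,.27),O)
print(state()["time_s"])
for n in("scene","top"):
    s=snapshot(n);np.savez(f"pics/{n}3.npz",**s);P=cloud(s);q=C(P.reshape(-1,3)).reshape(P.shape[:2]+(2,)) if 0 else (P[...,:2]-c0)@np.c_[ex,ey]
    V=s["img"].max(-1)
    k=(V<75)&(P[...,2]>.1)&(P[...,2]<.122)&(abs(q[...,0])<.07)&(q[...,1]<.06)&(q[...,1]>-.16)
    print(n,"cup",k.sum(),cv2.minAreaRect((q[k]*1000).astype(np.float32)))
    m=(abs(q[...,0])<.07)&(q[...,1]>.02)&(q[...,1]<.18)
    k=m&(P[...,2]>.064)&(P[...,2]<.082)
    k=cv2.morphologyEx(k.astype(np.uint8),cv2.MORPH_OPEN,np.ones((2,2)))>0
    print("cam",k.sum(),np.nanmedian(P[k],0),q[k].min(0),q[k].max(0),cv2.minAreaRect((q[k]*1000).astype(np.float32)))
    b=m&(P[...,2]>.066)&(P[...,2]<.082)&(q[...,0]<.02);print("z hist",np.percentile(P[b][:,2],[10,50,90,98]))
    hsv=cv2.cvtColor(s["img"],cv2.COLOR_RGB2HSV);B=cv2.inRange(hsv,(110,150,100),(130,255,255))
    N,L,S,Ce=cv2.connectedComponentsWithStats(B)
    for i in range(1,N):
        if S[i,4]>80: print("blue",plane(s,Ce[i],.007))
    x0,x1,y0,y1=dict(scene=(160,360,150,325),top=(155,310,130,260))[n]
    cv2.imwrite(f"pics/{n}3z.png",cv2.resize(s["img"][y0:y1,x0:x1,::-1],None,fx=3,fy=3,interpolation=cv2.INTER_CUBIC))
E
```

```text
8.75
scene cup 1054 ((1.0854110717773438, -71.46157836914062), (99.22740936279297, 99.25349426269531), 89.77583312988281)
cam 720 [0.62977438 0.15846271 0.06986958] [nan nan] [nan nan] ((-25.3367862701416, 96.59562683105469), (126.45278930664062, 28.736488342285156), 59.930747985839844)
z hist [0.06764226 0.07006334 0.07494653 0.07702041]
blue [[0.4371719  0.21891444 0.007     ]]
top cup 220 ((-1.5345268249511719, -43.31972122192383), (35.831459045410156, 99.30240631103516), 87.83111572265625)
cam 395 [0.62152024 0.14715874 0.07065044] [nan nan] [nan nan] ((0.24520492553710938, 88.25503540039062), (106.6086196899414, 46.38588333129883), 85.6813735961914)
z hist [0.06789049 0.07107931 0.07605888 0.07924791]
blue [[0.43767497 0.21709578 0.007     ]]
```

View pics/scene3z.png

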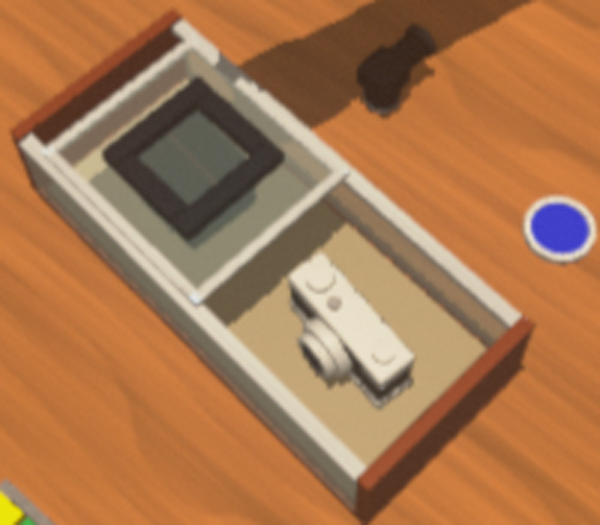

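View pics/top3z.png

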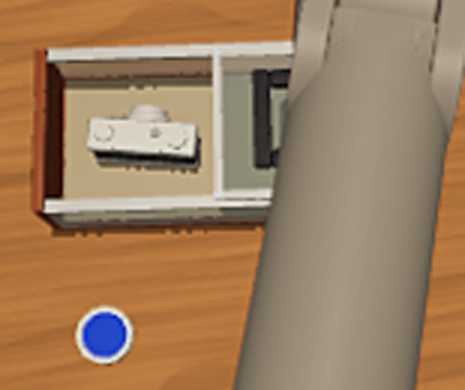

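```bash
python3 - <<'E'
from h import *
for n,cs,o in(("scene",[(290,281),(322,256),(412,355),(379,385)],(160,150)),("top",[(90,119),(198,124),(195,153),(88,147)],(155,130))):
    s=dict(np.load(f"pics/{n}3.npz"));uv=np.array(cs)/3+o-.33
    X=plane(s,uv,.071);q=np.array([C(p) for p in X]);print(n,q.round(4).tolist(),q.mean(0),X.mean(0))
E
```

```text
scene [[0.0096, 0.0422], [-0.0219, 0.0442], [-0.013, 0.1461], [0.0202, 0.1453]] [-0.00127642  0.09447093] [0.62984415 0.15391918 0.071     ]
top [[0.0152, 0.1425], [0.0061, 0.032], [-0.0244, 0.0354], [-0.0144, 0.1443]] [-0.00439294  0.08853645] [0.62614581 0.14832873 0.071     ]
```

```bash
python3 - <<'E'
from workcell import *
from h import *
def rep(t):
    st=state();print(t,st["time_s"],C(st["position"]).round(4),np.round(st["position"],4),np.round(st["contact_force"],2))
movel(W(-.001,.0915,.24),O,feed=.2);rep("over")
movel(W(-.001,.0915,.117),O,feed=.1);pause(.3);rep("dwell")
s=snapshot("scene");cv2.imwrite("pics/p1.png",cv2.resize(s["img"][130:330,150:370,::-1],None,fx=3,fy=3))
t=snapshot("top");cv2.imwrite("pics/p1t.png",cv2.resize(t["img"][130:260,155:310,::-1],None,fx=4,fy=4))
pause(2.3);rep("end")
E
```

```text
over 10.1583 [-0.001  0.09 ] [0.6297 0.1495 0.2403] [-0.   -0.63 -0.48]
dwell 11.8417 [-0.0008  0.0916] [0.63   0.151  0.1173] [-0.37 -1.13 -0.95]
end 14.2417 [-0.001   0.0915] [0.6298 0.1509 0.117 ] [0.22 0.31 0.62]
```

View pics/p1.png

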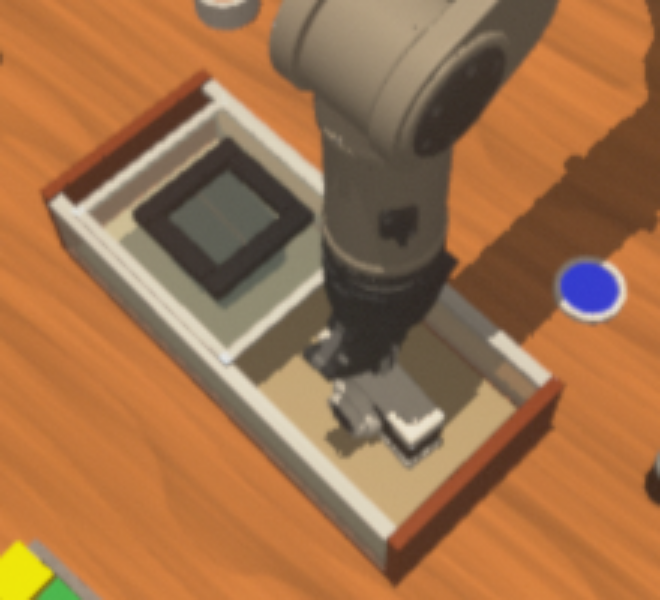

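View pics/p1t.png

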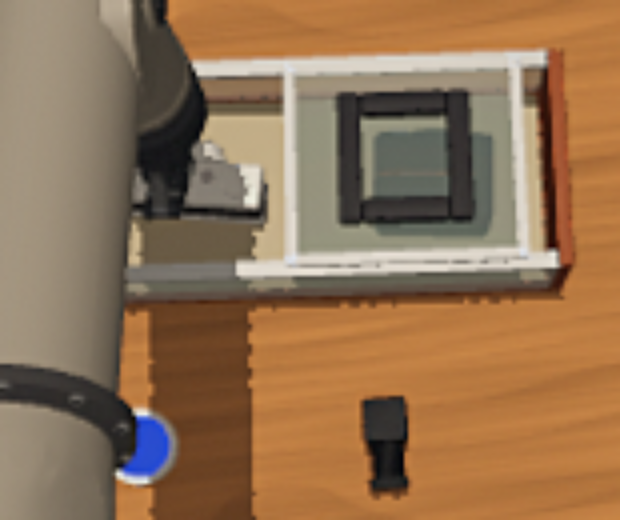

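```bash
python3 - <<'E'
from h import *
for n in("scene","top"):
    s=dict(np.load(f"pics/{n}3.npz"));o,k=dict(scene=((150,130),3),top=((155,130),4))[n]
    print(n,(proj(s,[[.63,.151,.098],[.63,.151,.136],[.63,.151,.071]])-o)*k)
E
python3 - <<'E'
from workcell import *;from h import *
for n in("scene","top"):
    s=snapshot(n)
    x0,x1,y0,y1=dict(scene=(240,310,220,290),top=(175,235,150,200))[n]
    cv2.imwrite(f"pics/p2{n}.png",np.clip(cv2.resize(s["img"][y0:y1,x0:x1,::-1],None,fx=8,fy=8,interpolation=cv2.INTER_CUBIC)*1.8,0,255))
    print((proj(s,[[.63,.151,.098]])-(x0,y0))*8)
E
```

```text
scene [[376.1627792  359.93322149]
 [376.94937801 337.65537586]
 [375.6368123  374.8295182 ]]
top [[179.57186966 165.51448011]
 [171.50374497 150.97491054]
 [184.98072629 175.26178202]]
[[283.10074452 239.82192399]]
[[199.14373931 171.02896021]][ WARN:0@1.235] global loadsave.cpp:1063 imwrite_ Unsupported depth image for selected encoder is fallbacked to CV_8U.
```

View pics/p2scene.png

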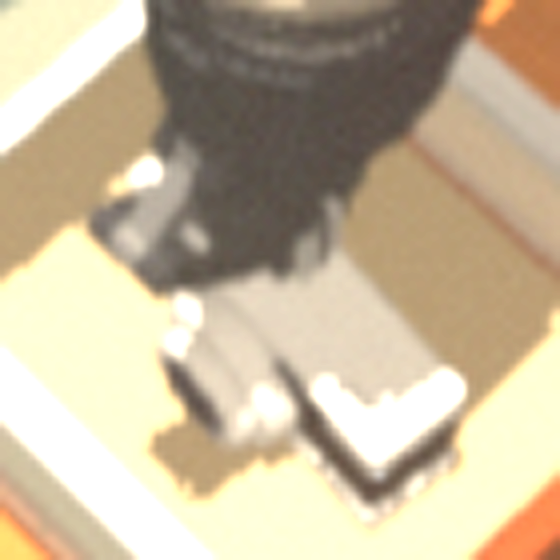

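View pics/p2top.png

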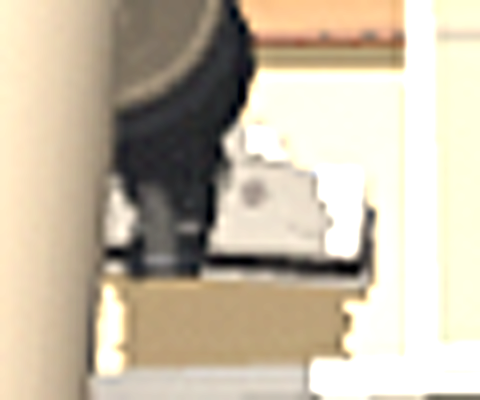

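```bash
python3 - <<'E'
from workcell import *;from h import *
print(state()["position"],state()["tcp_rot"],state()["qpos"])
for n in("scene","top"):
    s=snapshot(n);P=cloud(s);q=(P[...,:2]-c0)@np.c_[ex,ey]
    m=(abs(q[...,0])<.08)&(q[...,1]>.03)&(q[...,1]<.16)
    for lo in np.arange(.082,.19,.01):
        k=m&(P[...,2]>lo)&(P[...,2]<lo+.01);Q=q[k]
        if len(Q)>3: print(n,lo.round(3),len(Q),np.percentile(Q,3,axis=0).round(3),np.percentile(Q,97,axis=0).round(3))
E
```

```text
[0.62982966 0.1509448  0.11700887] [2.00457593 1.5707578  0.3329377 ] [-0.7086504   0.69876841  0.7401099   1.42457739 -0.48327696  1.20423939
 -0.01337748]
scene 0.082 335 [-0.079  0.038] [0.08  0.157]
scene 0.092 14 [-0.078  0.042] [0.078 0.142]
scene 0.102 14 [-0.012  0.1  ] [0.011 0.105]
scene 0.112 20 [-0.01   0.099] [0.012 0.105]
scene 0.122 12 [-0.006  0.1  ] [0.012 0.105]
scene 0.132 11 [-0.013  0.1  ] [0.013 0.107]
scene 0.142 40 [-0.025  0.094] [0.032 0.107]
scene 0.152 46 [-0.005  0.09 ] [0.038 0.107]
scene 0.162 43 [-0.015  0.099] [0.046 0.111]
scene 0.172 31 [-0.054  0.096] [0.049 0.111]
scene 0.182 131 [-0.06   0.083] [0.06  0.107]
top 0.082 105 [-0.079  0.033] [0.079 0.128]
top 0.092 29 [-0.079  0.033] [0.079 0.114]
top 0.102 6 [-0.009  0.081] [0.003 0.084]
top 0.142 6 [-0.036  0.08 ] [-0.015  0.091]
top 0.152 12 [-0.031  0.08 ] [-0.017  0.089]
top 0.162 13 [-0.047  0.075] [-0.013  0.096]
top 0.172 8 [-0.052  0.08 ] [-0.039  0.103]
top 0.182 41 [-0.063  0.078] [-0.021  0.103]
```

Range data puts the fingers at case-frame x ±12 mm and y 81–104 mm. They're centred over the camera body, and the low wrist force shows no contact. On to the blue filter.

```bash
python3 - <<'E'
from workcell import *
from h import *
def rep(t):
    st=state();print(t,st["time_s"],np.round(st["position"],4),np.round(st["contact_force"],2))
B=[.4374,.2180]
movel(W(-.001,.0915,.22),O,feed=.12);rep("up")
movel([*B,.20],O,feed=.2);rep("over")
movel([*B,.048],O,feed=.1);pause(.3);rep("dwell")
s=snapshot("scene");cv2.imwrite("pics/b1.png",cv2.resize(s["img"][150:330,180:420,::-1],None,fx=3,fy=3))
P=cloud(s);m=(np.hypot(P[...,0]-B[0],P[...,1]-B[1])<.06)&(P[...,2]>.015)&(P[...,2]<.07);print(P[m].min(0),P[m].max(0))
pause(2.3);rep("end")
E
```

```text
up 15.45 [0.6292 0.151  0.219 ] [-0.63  0.85  0.1 ]
over 16.625 [0.4385 0.2174 0.2002] [ 1.44  0.24 -0.37]
dwell 18.5917 [0.4375 0.2181 0.0482] [-0.24 -0.22 -0.58]
[0.43216434 0.22462814 0.02937934] [0.4517685  0.23213973 0.06423047]
end 20.9417 [0.4374 0.218  0.048 ] [ 0.19 -0.28 -0.74]
```

View pics/b1.png

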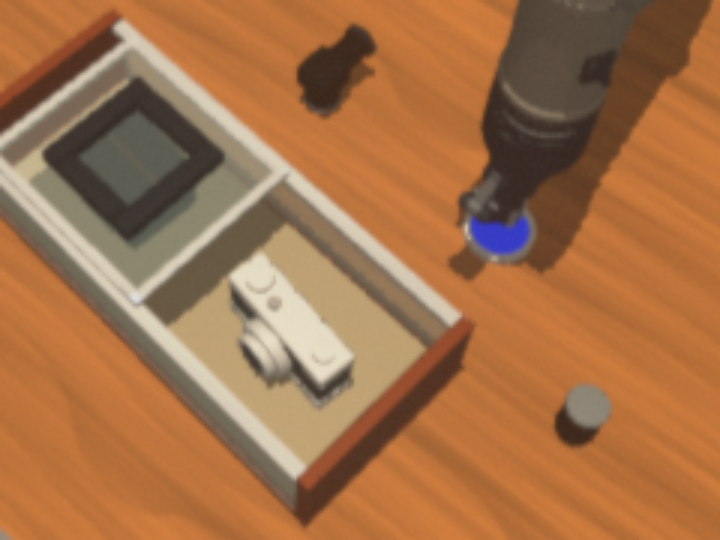

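The fingertips hover over the filter at about (500,215), 2 cm above it. The camera and door haven't changed. I'll retreat upward, do a last check and hand in.

```bash
python3 - <<'E'
from workcell import *
from h import *
movel([.4374,.218,.22],O,feed=.12);pause(.3)
s=snapshot("scene");o=np.load("pics/scene0.npz");o3=np.load("pics/scene3.npz")
hsv=cv2.cvtColor(s["img"],cv2.COLOR_RGB2HSV);B=cv2.inRange(hsv,(110,150,100),(130,255,255))
N,L,S,Ce=cv2.connectedComponentsWithStats(B)
print([plane(s,Ce[i],.007) for i in range(1,N) if S[i,4]>80])
P=cloud(s);q=(P[...,:2]-c0)@np.c_[ex,ey];k=(s["img"].max(-1)<75)&(P[...,2]>.1)&(P[...,2]<.122)&(abs(q[...,0])<.07)&(q[...,1]<.06)&(q[...,1]>-.16)
print(cv2.minAreaRect((q[k]*1000).astype(np.float32)))
d=np.abs(s["img"][205:310,235:300].astype(int)-o3["img"][205:310,235:300]).max(-1);print("cam diff",(d>40).sum())
cv2.imwrite("pics/end.png",s["img"][...,::-1])
hand_in();print(state()["time_s"])
E
```

```text
[array([[0.43677059, 0.21912769, 0.007     ]])]
((1.8846511840820312, -71.37749481201172), (98.49671936035156, 99.12382507324219), 0.15460848808288574)
cam diff 0
the job is handed in; nothing more can be done
the job is handed in; nothing more can be done
```

View pics/end.png

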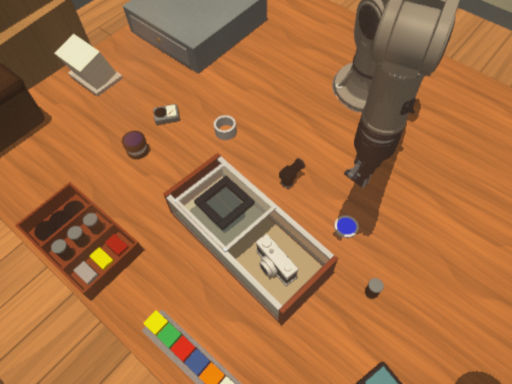

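The door is open, both items were pointed at in the order asked, and the job is handed in at about 22–23 s of the 64 s allowed.

- **Door:** I pushed it about 54 mm toward -y with closed fingertips in the cup. It rests 71 mm from the middle, short of its stop. By measurement its edge clears the near end of the chrome camera by about 15 mm.
- **Chrome camera:** I held the fingertips about 22 mm above its middle for more than 2 s. The two views put that middle 3 mm apart across the case and 6 mm apart along it, so I used roughly the average. The range data showed the fingers centred there.
- **Blue filter:** I held the fingertips about 21 mm above its middle for more than 2 s.

The wrist force stayed under 2 N in every reading I took. In the last picture the door was where I left it, and the camera's pixels hadn't changed since the door was opened. The filter's position agreed to 1 mm, and the other items looked unmoved by eye. The robot is clear of everything. No check failed.

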